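Hold down the recessed reset of a bench power supply

TASK

The power supply needs a reset, but somebody has parked the little handled pail on top of it, over the reset hole. Lift the pail off and set it down upright, not dropped, on the board beside the supply; then take the probe out of its wooden block, reach it down through the hole and push the hidden button down, and finish while still gripping the probe and holding the button down. Do not shift the mug or the solder reel.

Things in the scene. Friction and masses are not known exactly. Their poses are not given: they have to be found in the camera images.
- supply: bench power supply, fixed black box 160 (x) by 200 (y) by 70 mm high; origin: centre of its underside, on the brown work board (10 mm thick, top at z 0.010, x 0.265 to 0.885, y -0.53 to 0.53). Display and dials face its -x. Flush in its top is a bare-metal plate 70 mm square, its middle 20 mm to -x and 35 mm to +y of the top's centre; vent slots in the -y half
- aperture (a point): centre of the mouth of the reset hole, in the middle of the metal plate in the supply's top face (70 mm above the board): round, 16 mm in diameter, straight down through the 28 mm thick plate. At the start the pail stands over it
- reset (a joint): travel of the white push button under the hole, m: 0 = up, 0.008 = fully down; 0.005 or more counts as held down. Its flat top (21 mm across, wider than the hole) lies 28 mm below the hole's mouth when up. Sprung: 2 N to start it, about 6 N fully down; it comes back up when let go
- pail_handle (a point): centre of the wooden grip bar of the small open steel pail (loose, about 0.25 kg), on the pail's axis, 100 mm above its underside. The bar runs along the pail's y, 63 mm free between the uprights, 14 mm thick (pail's x), 12 mm high. The cup is 50 mm high, 60 mm across at the foot, 68 mm at the rim; 44 mm are clear between rim and bar. z is the pail's up axis
- block: fixed wooden tool block 60 by 60 by 55 mm high standing on the board, origin at the centre of its underside. The probe stands in the 11 mm hole in its middle; four small dark dots near the corners are only marks.
- probe_handle (a point): centre of the probe's handle (loose, about 60 g), on its axis, 89 mm above its tip. It stands upright in the block: round grey handle 16 mm in diameter, 70 mm long; below it a black collar 22 mm across, 4 mm thick, resting on the block's top; below that a steel shaft 8 mm in diameter, 50 mm long, with a blunt tip. z points from tip to handle
- probe_tip (a point): the lower end of the probe's steel shaft, on its axis; at the start it is inside the block, 50 mm below the block's top, so the probe must be lifted more than 50 mm to clear the block. Along the probe's z: tip 0, collar 50 to 54 mm, handle 54 to 124 mm.
- mug_centre (a point): bystander: white mug on the board, 80 mm across and 95 mm high, with a handle sticking out about 35 mm on its own +y side; the point is on its axis, half-way up
- reel_centre (a point): bystander: metal solder reel standing on end on the board beyond the supply, 60 mm across and 50 mm high; the point is on its axis, half-way up. Out of the way in the far corners of the board (x above 0.69, y beyond 0.29 on either side) are fixed a helping-hand stand 187 mm high (-y) and a low parts tray (+y)
Not all that is in view belongs to the job. Leave any yellow look-alike of the part that bears pail_handle alone.

How it is judged:
On the way, in this order (a step that is already met when the one before it is completed fails the run):
1. the pail is lifted off the supply in the fingers (height (world z) of pail_handle above 0.19 m and contact force between pail and the fingers above 0.3 N and contact force between pail and supply below 0.05 N), for 0.1 s.
2. the pail stands upright beside the supply, let go (height (world z) of pail_handle below 0.116 m and angle between pail_handle's own z axis and vertical below 0.12 rad and contact force between pail and the fingers below 0.05 N and contact force between pail and supply below 0.05 N and horizontal distance between pail_handle and supply below 0.4 m and linear speed of pail below 0.03 m/s), for 0.2 s.
3. the probe, in the fingers, reaches through the hole and holds the button down (value of joint reset above 0.005 m and horizontal distance between probe_tip and aperture below 0.009 m and z of probe_tip in the frame of aperture below -0.03 m and contact force between probe and supply above 1.5 N and contact force between probe and the fingers above 2 N), for 0.2 s.
At the end, for the whole second after the job is handed in: Fingers grip the probe (>2 N), its tip in the hole (within 9 mm of its axis, >30 mm deep) pressing (>1.5 N) the button at least 5 of its 8 mm down; pail let go, still, on board or bench, upright within 0.12 rad, not touching the supply, within 400 mm of its centre (all of step 2 and all of step 3); the arm keeps its last pose, push and grip.
It fails at once if the pail is dropped (falls free from more than 2 cm above the board) (height (world z) of pail_handle between 0.13 and 0.17 m and contact force between pail and the fingers below 0.001 N).
It fails at once if the mug is shifted by more than 3 cm (distance of mug_centre from where it was at the start of the episode above 0.03 m).
It fails at once if the solder reel is shifted by more than 3 cm (distance of reel_centre from where it was at the start of the episode above 0.03 m).
It also fails if it takes over 64 s, if anything falls off the work surface, if the arm or the gripper's body presses on something with over 40 N, if the wrist force passes 120 N, or if a joint passes its speed limit or range.

ROBOT

A 6-joint arm with a two-finger parallel gripper is mounted at the origin on the work surface. World frame = base frame: x ahead of the robot, y to its left, z up, the work surface at z = 0. Lengths are in m, angles in rad, forces in N, time in s.
With the tool pointing down it reaches from about 0.3 to 1 m from the base axis. Payload 5.1 kg.
Tool frame: the origin (TCP) lies on the centre line of the jaws, within the pads' length; the fingertips stand 25 mm ahead of it and the grasp point (between the pads) lies 6 mm ahead of it; x points along the fingers, z is the direction in which the jaws open and shut, and the axes are right-handed (so a half turn about x gives the same grasp; the last joint's range is limited). The gripper opens to 95 mm and grips with 3 to 60 N. Pads are 20 mm wide; open, the fingers measure 119 mm over their backs; the gripper's body (75 mm by 180 mm) begins 59 mm behind the grasp point.
Start: joints at [-1.261, 0.124, 1.65, -0, 1.367, -0.083], TCP at [0.249, -0.6, 0.24] pointing down, gripper open.
Joint ranges: [-2.61, 2.61], [-1.02, 2.33], [0.03, 2.71], [-1.35, 4.49], [0.32, 2.68], [-2.91, 2.91]. Speed limits (rad/s): [2.57, 2.57, 3.14, 3.14, 3.14, 3.14].

INTERFACE

Orientations are given as a 3x3 rotation matrix whose columns are the frame's x, y, z axes.
In Python, from plant import telemetry, vision, ticket gives the robot as it stands.
- The arm moves only by the shell command python3 -m inch 'ROWS' [FORCE]. ROWS is JSON, a list of rows, each an object of numbers: "ax", "ay", "az": the turn, a rotation vector about the tool's x, y, z in rad; "tx", "ty", "tz": the shift along the tool's x, y, z in mm; "hand": the finger opening in mm, from 0 to 95.1. A call has 1 to 8 rows; each row shifts and turns the commanded pose from where the row before left it, along the tool's axes as they then stand; what a row does not reach is not made up. A row lasts 1/12 s, in which the tool goes at most 41.7 mm and 7.16 degrees, less where a joint would pass 70% of its speed; a pose out of reach is approached as far as the arm can. A call with a gripper value outside its range is refused whole. The fingers move at their own pace and stop on an object; FORCE is the grip in N (left out, the last holds). Time passes only in rows, so rows that do not move let the fingers close. It gives the time, the measured TCP pose, the force and the opening at its end, in the units of the state.
- telemetry.read_state(): the state, without advancing time (a new reading comes with each control period).
- vision.camera(name): name is "side" or "top"; returns (picture, depth): 420x560x3 uint8, red, green, blue; 420x560 float32, m along the optical axis (not along the pixel's ray), 0 where there is no reading.
- vision.calibration(name): a dict with "fovy" (degrees; the focal length in pixels is half the picture's height over the tangent of half this angle, whatever the lens; pixels are square), "cx", "cy" (the principal point, pixels), "T" (4x4, takes a point from camera to world coordinates). Camera axes: x right, y down, z forward; pixel columns grow to the right and rows downward; lengths in m; the calibration is good to about 2 mm. A picture is of the moment at which its call begins. calibration takes no time and is no camera call.
- ticket.sign_off(): hands the job in, once; it reports no verdict.
The state is a dict: "time": time; "joints": joint angles; "joint_velocities": joint speeds; "joint_efforts": joint torques, N m; "ee_pos": TCP position; "eef_rot": TCP orientation; "ft_force": force on the tool from outside, world axes, zero at the start; "wrist_torque": the same for the moment, N m; "finger_gap": finger opening in m.
Only numpy, scipy, OpenCV 4.12 (cv2) and the standard library are available. Lean on these libraries where they do the work, as an engineer would, in place of code of your own. Each camera call takes 0.05 s, during which the arm holds its last target.

## Working session

There is one attempt and no reset: what is moved stays moved. The work goes in short steps, Python scripts to look and compute and a shell command to move; the robot and the scene stay as the last step left them, time stands still between calls to the robot, and variables do not carry over. Pictures are saved under pics/ and viewed, and the job is handed in when it is done.

```bash
ls; mkdir -p pics
python3 - <<'E'
from plant import telemetry, vision
import cv2,numpy as np
s=telemetry.read_state(); print({k:np.round(v,3).tolist() for k,v in s.items()})
for n in("side","top"):
    p,d=vision.camera(n); cv2.imwrite(f"pics/{n}0.png",p[:,:,::-1]); np.save(f"pics/{n}0_d.npy",d)
    c=vision.calibration(n); print(n,c)
E
```

```text
pics
{'time': 0.0, 'joints': [-1.261, 0.125, 1.652, 0.0, 1.368, -0.083], 'joint_velocities': [0.0, 0.001, -0.001, -0.0, 0.001, -0.001], 'joint_efforts': [-0.001, -41.76, -35.993, 0.077, 0.049, -0.0], 'ee_pos': [0.249, -0.6, 0.238], 'eef_rot': [[-0.001, 0.924, 0.383], [0.002, 0.383, -0.924], [-1.0, 0.0, -0.002]], 'ft_force': [0.248, 0.338, 0.428], 'wrist_torque': [-0.002, -0.029, 0.042], 'finger_gap': 0.095}
side {'fovy': 45.150075462532264, 'cx': 281.7360858614221, 'cy': 206.9943232281088, 'T': array([[-0.99836052, -0.02761647,  0.05013576,  0.45667951],
       [-0.05536965,  0.68796285, -0.72363065,  0.94330819],
       [-0.01450741, -0.72522028, -0.68836406,  1.00099446],
       [ 0.        ,  0.        ,  0.        ,  1.        ]])}
top {'fovy': 54.86544307431645, 'cx': 279.6280796445465, 'cy': 211.16478576927244, 'T': array([[-0.00337603, -0.98379454,  0.17926768,  0.30809746],
       [-0.99998033,  0.00426882,  0.00459472,  0.03571218],
       [-0.00528552, -0.17924864, -0.98378961,  1.09604016],
       [ 0.        ,  0.        ,  0.        ,  1.        ]])}
```

View pics/side0.png

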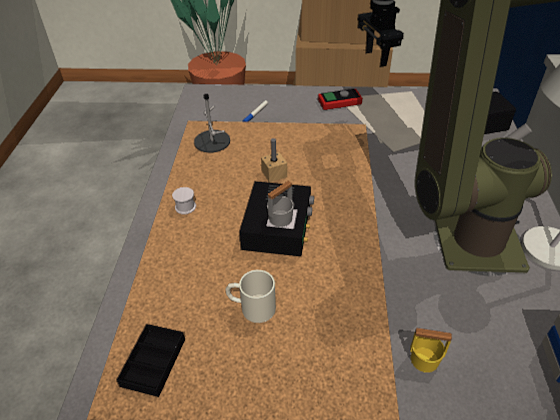

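View pics/top0.png

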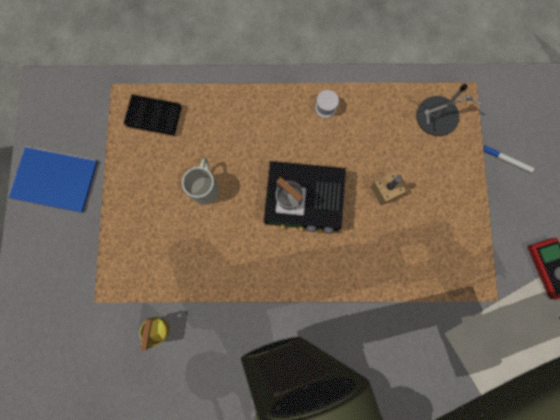

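The side view shows the pail on the supply at (280,205), the block with the probe at (273,160), the mug at (257,296) and the reel at (184,200). The top view has the pail at (290,192), the block at (391,187), the mug at (198,182) and the reel at (327,103). The yellow look-alike is at (153,331). I'll zoom in next.

```bash
cat > h.py <<'E'
import numpy as np,cv2
from plant import vision
C={n:vision.calibration(n) for n in("side","top")}
F={n:210/np.tan(np.radians(C[n]["fovy"]/2)) for n in C}
def ray(n,u,v):
    c=C[n];d=np.array([(u-c["cx"])/F[n],(v-c["cy"])/F[n],1]);T=c["T"];return T[:3,3],T[:3,:3]@d
def plane(n,u,v,z):
    o,d=ray(n,u,v);return o+d*(z-o[2])/d[2]
def cloud(n,D):
    v,u=np.mgrid[:420,:560];c=C[n]
    P=np.stack([(u-c["cx"])/F[n]*D,(v-c["cy"])/F[n]*D,D],-1)
    W=P@c["T"][:3,:3].T+c["T"][:3,3];W[D==0]=np.nan;return W
def tri(a,b):
    (o1,d1),(o2,d2)=a,b
    A=np.stack([d1,-d2],1);t=np.linalg.lstsq(A,o2-o1,rcond=None)[0]
    p,q=o1+t[0]*d1,o2+t[1]*d2;return (p+q)/2,np.linalg.norm(p-q)
def proj(n,p):
    c=C[n];q=c["T"][:3,:3].T@(np.array(p)-c["T"][:3,3]);return q[:2]/q[2]*F[n]+[c["cx"],c["cy"]]
E
python3 - <<'E'
from h import *
a=cv2.imread("pics/side0.png")[120:270,200:340];b=cv2.imread("pics/top0.png")[145:245,250:430]
cv2.imwrite("pics/side0z.png",cv2.resize(a,None,fx=4,fy=4,interpolation=cv2.INTER_CUBIC))
cv2.imwrite("pics/top0z.png",cv2.resize(b,None,fx=4.4,fy=4.4,interpolation=cv2.INTER_CUBIC))
for n in("side","top"):
    D=np.load(f"pics/{n}0_d.npy");W=cloud(n,D);print(n,(D==0).mean())
    im=cv2.imread(f"pics/{n}0.png")
    # points above supply/board by height, in region
    for name,x0,x1,y0,y1,z0,z1 in [("suptop",.4,.75,-.2,.2,.075,.085),("rim",.4,.75,-.1,.2,.12,.135),("bar",.4,.75,-.1,.2,.165,.2),("block",.4,.8,-.35,-.1,.06,.07),("probe",.4,.8,-.4,-.1,.08,.16),("mugtop",.4,.8,.15,.5,.1,.11),("reel",.6,.9,-.2,.1,.05,.065)]:
        m=(W[...,0]>x0)&(W[...,0]<x1)&(W[...,1]>y0)&(W[...,1]<y1)&(W[...,2]>z0)&(W[...,2]<z1)
        if m.sum()>3:
            p=W[m];(c,s,an)=cv2.minAreaRect(p[:,:2].astype(np.float32));print(name,m.sum(),p.mean(0).round(3),p.min(0).round(3),p.max(0).round(3),"rect",np.round(c,3),np.round(s,3),round(an,1))
E
```

```text
side 0.004179421768707483
suptop 2374 [ 0.543 -0.01   0.08 ] [ 0.45  -0.133  0.075] [0.627 0.086 0.085] rect [ 0.539 -0.023] [0.208 0.161] 84.2
rim 183 [0.522 0.02  0.127] [ 0.492 -0.015  0.12 ] [0.558 0.054 0.135] rect [0.525 0.02 ] [0.069 0.067] 88.4
bar 196 [0.526 0.022 0.183] [ 0.498 -0.013  0.165] [0.553 0.051 0.191] rect [0.524 0.019] [0.074 0.019] 47.0
block 262 [ 0.568 -0.234  0.065] [ 0.45  -0.285  0.06 ] [ 0.799 -0.1    0.07 ] rect [ 0.626 -0.193] [0.349 0.18 ] 1.1
probe 294 [ 0.594 -0.205  0.095] [ 0.45 -0.4   0.08] [ 0.781 -0.1    0.154] rect [ 0.63  -0.242] [0.133 0.432] 35.8
mugtop 246 [0.564 0.251 0.105] [0.525 0.208 0.1  ] [0.604 0.291 0.11 ] rect [0.565 0.25 ] [0.078 0.079] 27.6
reel 308 [ 0.777 -0.064  0.06 ] [ 0.6   -0.119  0.05 ] [0.836 0.074 0.065] rect [ 0.724 -0.008] [0.06  0.289] 45.5
top 0.00423469387755102
suptop 4155 [ 0.537 -0.029  0.081] [ 0.449 -0.13   0.075] [0.627 0.083 0.085] rect [ 0.538 -0.024] [0.2   0.161] 84.2
rim 120 [0.525 0.017 0.129] [ 0.492 -0.015  0.12 ] [0.557 0.049 0.134] rect [0.524 0.017] [0.064 0.065] 88.8
bar 202 [0.524 0.017 0.186] [ 0.498 -0.012  0.165] [0.552 0.046 0.192] rect [0.525 0.017] [0.071 0.015] 47.7
block 469 [ 0.569 -0.238  0.065] [ 0.449 -0.286  0.06 ] [ 0.8  -0.1   0.07] rect [ 0.626 -0.194] [0.351 0.181] 1.2
probe 553 [ 0.579 -0.173  0.089] [ 0.451 -0.399  0.08 ] [ 0.776 -0.1    0.144] rect [ 0.629 -0.239] [0.134 0.433] 36.9
mugtop 182 [0.565 0.249 0.105] [0.525 0.208 0.1  ] [0.604 0.287 0.11 ] rect [0.564 0.248] [0.079 0.078] 60.4
reel 350 [ 0.805 -0.09   0.06 ] [ 0.775 -0.118  0.05 ] [ 0.836 -0.063  0.065] rect [ 0.805 -0.09 ] [0.055 0.061] 88.6
```

View pics/side0z.png

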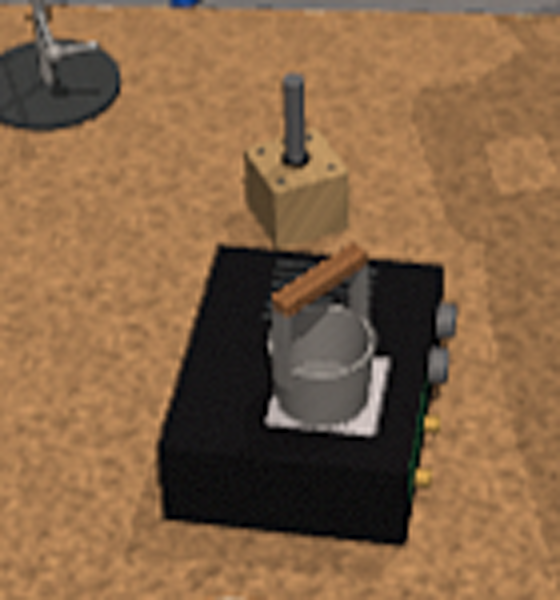

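View pics/top0z.png

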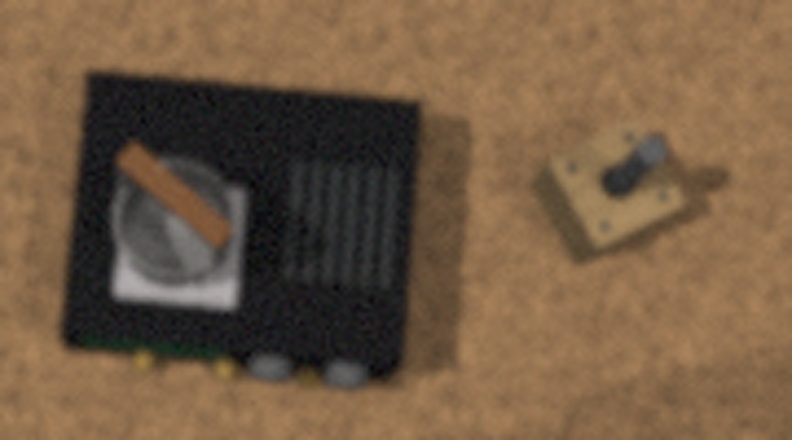

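Both depth views agree. The pail's bar centre is at (0.5245, 0.018) at 47° and the supply centre is at (0.538, -0.023). I'll measure the block and probe from the same pictures before moving.

Run:
```python
from h import *
for n in("side","top"):
    D=np.load(f"pics/{n}0_d.npy");W=cloud(n,D)
    box=lambda x0,x1,y0,y1,z0,z1:(W[...,0]>x0)&(W[...,0]<x1)&(W[...,1]>y0)&(W[...,1]<y1)&(W[...,2]>z0)&(W[...,2]<z1)
    for nm,b in [("block",(.48,.65,-.31,-.17,.058,.072)),("probe lo",(.48,.65,-.31,-.17,.08,.105)),("probe hi",(.48,.65,-.31,-.17,.105,.132)),("probe top",(.48,.65,-.31,-.17,.132,.16))]:
        m=box(*b);p=W[m]
        if m.sum()>3:
            c,s,a=cv2.minAreaRect(p[:,:2].astype(np.float32));v,u=np.nonzero(m)
            print(n,nm,m.sum(),p.mean(0).round(4),np.round(c,4),np.round(s,4),round(a,1),"uv",u.mean().round(1),v.mean().round(1),u.min(),u.max(),v.min(),v.max())
```

```text
side block 267 [ 0.5608 -0.2403  0.0648] [ 0.5621 -0.2464] [0.0629 0.0679] 27.2 uv 273.4 160.7 261 286 152 169
side probe lo 34 [ 0.5615 -0.2415  0.0918] [ 0.5612 -0.2429] [0.0139 0.0123] 15.6 uv 273.0 153.1 271 275 149 157
side probe hi 38 [ 0.5604 -0.2413  0.1183] [ 0.5597 -0.2405] [0.0131 0.0104] 19.9 uv 273.1 145.9 271 275 142 150
side probe top 22 [ 0.5606 -0.244   0.1379] [ 0.5604 -0.2456] [0.0136 0.0159] 28.8 uv 272.9 139.9 271 275 138 142
top block 458 [ 0.5583 -0.2448  0.0656] [ 0.5605 -0.2473] [0.0601 0.0616] 27.0 uv 388.7 187.2 374 405 172 201
top probe lo 22 [ 0.5575 -0.2424  0.0933] [ 0.5575 -0.2432] [0.0146 0.0051] 36.9 uv 390.6 184.9 388 394 181 187
top probe hi 27 [ 0.557  -0.2427  0.1199] [ 0.5579 -0.2428] [0.0145 0.0062] 34.8 uv 393.6 182.5 391 397 178 185
top probe top 35 [ 0.5601 -0.2467  0.139 ] [ 0.5599 -0.2475] [0.0137 0.0137] 44.4 uv 397.3 179.3 394 400 176 182
```

```bash
python3 -m inch '[{"tx":-24},{"ty":28.9,"tz":-27.4},{"ty":28.9,"tz":-27.4},{"ty":28.9,"tz":-27.4},{"ty":28.9,"tz":-27.4},{"ty":28.9,"tz":-27.4},{"ty":28.9,"tz":-27.4},{"ty":28.9,"tz":-27.4}]' 25
```

```text
invalid input
```

```bash
python3 -m inch '[{"ax":0,"ay":0,"az":0,"tx":-24,"ty":0,"tz":0,"hand":95}]' 25; python3 -m inch --help
```

```text
time: 0.18
ee_pos: [0.2478, -0.5977, 0.2568]
eef_rot: [[-0.004, 0.924, 0.383], [0.011, 0.383, -0.924], [-1.0, 0.001, -0.012]]
ft_force: [0.0, -0.0, -1.4]
finger_gap: 0.0949invalid input: not JSON, or not a number
```

All keys are required in every row.

```bash
python3 -m inch '[{"ax":0,"ay":0,"az":0,"tx":0,"ty":29,"tz":-27.5,"hand":95},{"ax":0,"ay":0,"az":0,"tx":0,"ty":29,"tz":-27.5,"hand":95},{"ax":0,"ay":0,"az":0,"tx":0,"ty":29,"tz":-27.5,"hand":95},{"ax":0,"ay":0,"az":0,"tx":0,"ty":29,"tz":-27.5,"hand":95},{"ax":0,"ay":0,"az":0,"tx":0,"ty":29,"tz":-27.5,"hand":95},{"ax":0,"ay":0,"az":0,"tx":0,"ty":29,"tz":-27.5,"hand":95},{"ax":0,"ay":0,"az":0,"tx":0,"ty":29,"tz":-27.5,"hand":95},{"ax":0,"ay":0,"az":0,"tx":0,"ty":29,"tz":-27.5,"hand":95}]'
```

```text
time: 0.85
ee_pos: [0.379, -0.3065, 0.2632]
eef_rot: [[-0.0, 0.924, 0.382], [0.0, 0.382, -0.924], [-1.0, -0.0, -0.001]]
ft_force: [-0.0, -0.7, -0.4]
finger_gap: 0.0951
```

```bash
python3 -m inch '[{"ax":0,"ay":0,"az":0,"tx":0,"ty":29,"tz":-27.5,"hand":95},{"ax":0,"ay":0,"az":0,"tx":0,"ty":29,"tz":-27.5,"hand":95},{"ax":0,"ay":0,"az":0,"tx":0,"ty":29,"tz":-27.5,"hand":95},{"ax":0,"ay":0,"az":0,"tx":0,"ty":29,"tz":-27.5,"hand":95},{"ax":0,"ay":0,"az":0,"tx":0,"ty":29,"tz":-27.5,"hand":95},{"ax":0,"ay":0,"az":0,"tx":0,"ty":29,"tz":-27.5,"hand":95},{"ax":0,"ay":0,"az":0,"tx":0,"ty":0,"tz":0,"hand":95},{"ax":0,"ay":0,"az":0,"tx":0,"ty":0,"tz":0,"hand":95}]'
```

```text
time: 1.52
ee_pos: [0.4766, -0.0877, 0.2632]
eef_rot: [[-0.001, 0.922, 0.387], [-0.0, 0.387, -0.922], [-1.0, -0.001, -0.0]]
ft_force: [-0.3, 0.2, 0.2]
finger_gap: 0.0951
```

```bash
python3 -m inch '[{"ax":0,"ay":0,"az":0,"tx":0,"ty":28.4,"tz":-26.4,"hand":95},{"ax":0,"ay":0,"az":0,"tx":0,"ty":28.4,"tz":-26.4,"hand":95},{"ax":0,"ay":0,"az":0,"tx":0,"ty":28.4,"tz":-26.4,"hand":95},{"ax":-0.109,"ay":0,"az":0,"tx":0,"ty":0,"tz":0,"hand":95},{"ax":-0.109,"ay":0,"az":0,"tx":0,"ty":0,"tz":0,"hand":95},{"ax":-0.109,"ay":0,"az":0,"tx":0,"ty":0,"tz":0,"hand":95},{"ax":-0.109,"ay":0,"az":0,"tx":0,"ty":0,"tz":0,"hand":95},{"ax":0,"ay":0,"az":0,"tx":0,"ty":0,"tz":0,"hand":95}]'
python3 - <<'E'
from plant import telemetry
import numpy as np
s=telemetry.read_state();R=np.array(s["eef_rot"]);print(s["ee_pos"],R.T@(np.array([.5245,.018,.186])-s["ee_pos"])*1000,np.degrees(np.arctan2(R[1,2],R[0,2])),s["joints"])
E
```

```text
time: 2.18
ee_pos: [0.5246, 0.0147, 0.2632]
eef_rot: [[-0.001, 0.676, 0.737], [-0.0, 0.737, -0.676], [-1.0, -0.001, -0.0]]
ft_force: [0.2, -0.4, 0.3]
finger_gap: 0.0952
[0.52459598 0.01473792 0.26321634] [77.21492381  2.41122192 -2.24834345] -42.535072802601725 [-7.39626546e-02 -1.69691737e-01  1.89912405e+00 -5.20114023e-04
  1.41302279e+00  6.68496187e-01]
```

```bash
python3 -m inch '[{"ax":0,"ay":0,"az":0,"tx":20,"ty":2.4,"tz":-2,"hand":95},{"ax":0,"ay":0,"az":0,"tx":25,"ty":0,"tz":0,"hand":95},{"ax":0,"ay":0,"az":0,"tx":20,"ty":0,"tz":0,"hand":95},{"ax":0,"ay":0,"az":0,"tx":12,"ty":0,"tz":0,"hand":95},{"ax":0,"ay":0,"az":0,"tx":0,"ty":0,"tz":0,"hand":95},{"ax":0,"ay":0,"az":0,"tx":0,"ty":0,"tz":0,"hand":50}]'
python3 - <<'E'
from h import *
for n in("side","top"):
    p,d=vision.camera(n); c=p[:,:,::-1]
    c=c[140:260,220:380] if n=="side" else c[130:250,220:380]
    cv2.imwrite(f"pics/{n}1.png",cv2.resize(c,None,fx=4,fy=4))
E
```

```text
time: 2.68
ee_pos: [0.5248, 0.0188, 0.1864]
eef_rot: [[-0.001, 0.677, 0.736], [-0.0, 0.736, -0.677], [-1.0, -0.001, -0.001]]
ft_force: [-0.1, 1.0, 1.1]
finger_gap: 0.0919
```

View pics/side1.png

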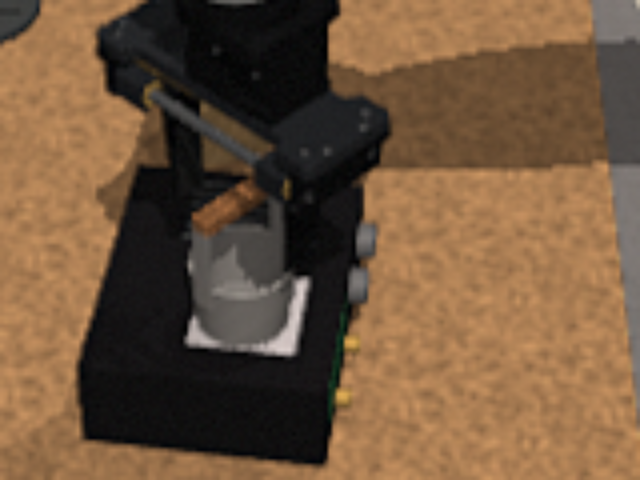

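The fingers straddle the bar, which is at about (230,205) in the crop. Next I close the grip.

```bash
python3 -m inch '[{"ax":0,"ay":0,"az":0,"tx":0,"ty":0,"tz":0,"hand":6},{"ax":0,"ay":0,"az":0,"tx":0,"ty":0,"tz":0,"hand":6},{"ax":0,"ay":0,"az":0,"tx":0,"ty":0,"tz":0,"hand":6},{"ax":0,"ay":0,"az":0,"tx":0,"ty":0,"tz":0,"hand":6},{"ax":0,"ay":0,"az":0,"tx":0,"ty":0,"tz":0,"hand":6},{"ax":0,"ay":0,"az":0,"tx":0,"ty":0,"tz":0,"hand":6},{"ax":0,"ay":0,"az":0,"tx":0,"ty":0,"tz":0,"hand":6},{"ax":0,"ay":0,"az":0,"tx":0,"ty":0,"tz":0,"hand":6}]' 25; python3 -m inch '[{"ax":0,"ay":0,"az":0,"tx":0,"ty":0,"tz":0,"hand":6},{"ax":0,"ay":0,"az":0,"tx":0,"ty":0,"tz":0,"hand":6},{"ax":0,"ay":0,"az":0,"tx":0,"ty":0,"tz":0,"hand":6},{"ax":0,"ay":0,"az":0,"tx":0,"ty":0,"tz":0,"hand":6}]'
```

```text
time: 3.45
ee_pos: [0.525, 0.0195, 0.1866]
eef_rot: [[-0.0, 0.676, 0.737], [0.0, 0.737, -0.676], [-1.0, -0.0, -0.0]]
ft_force: [-0.7, 0.2, 0.8]
finger_gap: 0.0322
time: 3.78
ee_pos: [0.5251, 0.0194, 0.1867]
eef_rot: [[0.0, 0.676, 0.737], [-0.0, 0.737, -0.676], [-1.0, 0.0, 0.0]]
ft_force: [0.6, -0.6, -1.4]
finger_gap: 0.014
```

Gripped: the gap is 14 mm, matching the bar thickness. Now I lift.

```bash
python3 -m inch '[{"ax":0,"ay":0,"az":0,"tx":0,"ty":0,"tz":0,"hand":6},{"ax":0,"ay":0,"az":0,"tx":0,"ty":0,"tz":0,"hand":6},{"ax":0,"ay":0,"az":0,"tx":-5,"ty":0,"tz":0,"hand":6},{"ax":0,"ay":0,"az":0,"tx":-10,"ty":0,"tz":0,"hand":6},{"ax":0,"ay":0,"az":0,"tx":-15,"ty":0,"tz":0,"hand":6},{"ax":0,"ay":0,"az":0,"tx":-10,"ty":0,"tz":0,"hand":6},{"ax":0,"ay":0,"az":0,"tx":0,"ty":0,"tz":0,"hand":6},{"ax":0,"ay":0,"az":0,"tx":0,"ty":0,"tz":0,"hand":6}]'
python3 - <<'E'
from h import *
from plant import telemetry
s=telemetry.read_state();print(s["ee_pos"],s["ft_force"],s["finger_gap"])
for n in("side","top"):
    p,d=vision.camera(n);np.save(f"pics/{n}2_d.npy",d); c=p[:,:,::-1];cv2.imwrite(f"pics/{n}2.png",c)
    c=c[140:260,220:380] if n=="side" else c[130:250,220:380]
    cv2.imwrite(f"pics/{n}2z.png",cv2.resize(c,None,fx=4,fy=4))
E
```

```text
time: 4.45
ee_pos: [0.5254, 0.0195, 0.2276]
eef_rot: [[0.002, 0.676, 0.737], [-0.0, 0.737, -0.676], [-1.0, 0.001, 0.001]]
ft_force: [-0.8, 0.5, -3.6]
finger_gap: 0.0138
[0.52542785 0.01949923 0.22763484] [-0.80027012  0.52896353 -3.55864537] 0.013838222912162315
```

View pics/side2z.png

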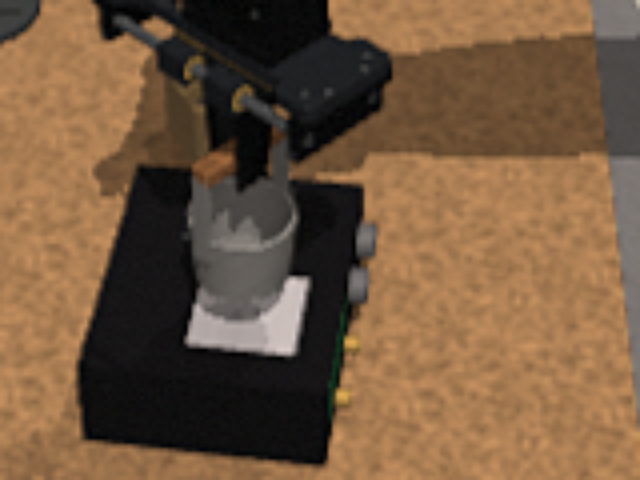

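The pail is lifted off the plate, with about 3 N of extra weight at the wrist. Now I carry it to (0.365, 0.08), in front of the supply.

```bash
python3 -m inch '[{"ax":0,"ay":0,"az":0,"tx":0,"ty":-6,"tz":-14,"hand":6},{"ax":0,"ay":0,"az":0,"tx":0,"ty":-10,"tz":-25,"hand":6},{"ax":0,"ay":0,"az":0,"tx":0,"ty":-12,"tz":-30,"hand":6},{"ax":0,"ay":0,"az":0,"tx":0,"ty":-12,"tz":-30,"hand":6},{"ax":0,"ay":0,"az":0,"tx":0,"ty":-12,"tz":-30,"hand":6},{"ax":0,"ay":0,"az":0,"tx":0,"ty":-8,"tz":-20,"hand":6},{"ax":0,"ay":0,"az":0,"tx":0,"ty":-4,"tz":-10,"hand":6},{"ax":0,"ay":0,"az":0,"tx":0,"ty":0,"tz":0,"hand":6}]'
python3 -m inch '[{"ax":0,"ay":0,"az":0,"tx":0,"ty":0,"tz":0,"hand":6},{"ax":0,"ay":0,"az":0,"tx":10,"ty":0,"tz":0,"hand":6},{"ax":0,"ay":0,"az":0,"tx":20,"ty":0,"tz":0,"hand":6},{"ax":0,"ay":0,"az":0,"tx":20,"ty":0,"tz":0,"hand":6},{"ax":0,"ay":0,"az":0,"tx":20,"ty":0,"tz":0,"hand":6},{"ax":0,"ay":0,"az":0,"tx":15,"ty":0,"tz":0,"hand":6},{"ax":0,"ay":0,"az":0,"tx":10,"ty":0,"tz":0,"hand":6},{"ax":0,"ay":0,"az":0,"tx":0,"ty":0,"tz":0,"hand":6}]'
python3 - <<'E'
from h import *
from plant import telemetry
s=telemetry.read_state();print(s["ee_pos"],s["ft_force"],s["finger_gap"])
for n in("side","top"):
    p,d=vision.camera(n);np.save(f"pics/{n}3_d.npy",d); c=p[:,:,::-1];cv2.imwrite(f"pics/{n}3.png",c)
E
```

```text
time: 5.22
ee_pos: [0.3625, 0.0804, 0.2255]
eef_rot: [[-0.001, 0.675, 0.738], [0.0, 0.738, -0.675], [-1.0, -0.001, -0.001]]
ft_force: [1.4, -0.6, -2.7]
finger_gap: 0.014
time: 5.88
ee_pos: [0.363, 0.0793, 0.1283]
eef_rot: [[-0.006, 0.676, 0.737], [-0.001, 0.737, -0.676], [-1.0, -0.005, -0.004]]
ft_force: [-0.0, 0.8, -2.7]
finger_gap: 0.0139
[0.36296575 0.0793033  0.12832253] [-0.0490472   0.76834064 -2.65233144] 0.013917625739794406
```

View pics/side3.png

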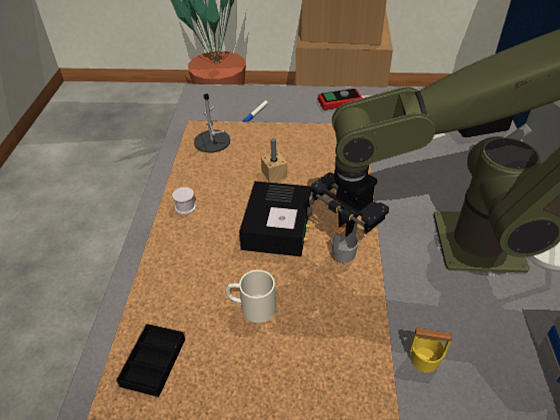

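The hole is now visible at about (282,217), and the pail hangs just above the board at (344,247). About 12 mm is left, so I lower it gently.

```bash
python3 -m inch '[{"ax":0,"ay":0,"az":0,"tx":4,"ty":0,"tz":0,"hand":6},{"ax":0,"ay":0,"az":0,"tx":3,"ty":0,"tz":0,"hand":6},{"ax":0,"ay":0,"az":0,"tx":2,"ty":0,"tz":0,"hand":6},{"ax":0,"ay":0,"az":0,"tx":1,"ty":0,"tz":0,"hand":6},{"ax":0,"ay":0,"az":0,"tx":1,"ty":0,"tz":0,"hand":6},{"ax":0,"ay":0,"az":0,"tx":0,"ty":0,"tz":0,"hand":6},{"ax":0,"ay":0,"az":0,"tx":0,"ty":0,"tz":0,"hand":6}]'
```

```text
time: 6.57
ee_pos: [0.3646, 0.0798, 0.1208]
eef_rot: [[0.0, 0.676, 0.737], [0.0, 0.737, -0.676], [-1.0, 0.0, 0.0]]
ft_force: [0.6, -0.0, -4.2]
finger_gap: 0.0139
```

```bash
python3 -m inch '[{"ax":0,"ay":0,"az":0,"tx":1,"ty":0,"tz":0,"hand":6},{"ax":0,"ay":0,"az":0,"tx":1,"ty":0,"tz":0,"hand":6},{"ax":0,"ay":0,"az":0,"tx":1,"ty":0,"tz":0,"hand":6},{"ax":0,"ay":0,"az":0,"tx":0,"ty":0,"tz":0,"hand":6},{"ax":0,"ay":0,"az":0,"tx":0,"ty":0,"tz":0,"hand":6}]'
```

```text
time: 6.98
ee_pos: [0.3645, 0.0798, 0.1176]
eef_rot: [[-0.0, 0.676, 0.737], [0.0, 0.737, -0.676], [-1.0, -0.0, -0.0]]
ft_force: [-0.0, 0.3, -3.7]
finger_gap: 0.0141
```

```bash
python3 -m inch '[{"ax":0,"ay":0,"az":0,"tx":1,"ty":0,"tz":0,"hand":6},{"ax":0,"ay":0,"az":0,"tx":0,"ty":0,"tz":0,"hand":6},{"ax":0,"ay":0,"az":0,"tx":0,"ty":0,"tz":0,"hand":6}]'
```

```text
time: 7.23
ee_pos: [0.3645, 0.0797, 0.1166]
eef_rot: [[-0.0, 0.676, 0.737], [0.0, 0.737, -0.676], [-1.0, -0.0, -0.0]]
ft_force: [-0.4, -0.2, -3.5]
finger_gap: 0.0136
```

```bash
python3 -m inch '[{"ax":0,"ay":0,"az":0,"tx":1,"ty":0,"tz":0,"hand":6},{"ax":0,"ay":0,"az":0,"tx":0,"ty":0,"tz":0,"hand":6},{"ax":0,"ay":0,"az":0,"tx":0,"ty":0,"tz":0,"hand":6}]'
```

```text
time: 7.48
ee_pos: [0.365, 0.0797, 0.1164]
eef_rot: [[0.001, 0.676, 0.737], [-0.0, 0.737, -0.676], [-1.0, 0.0, 0.001]]
ft_force: [-0.8, -1.2, 2.3]
finger_gap: 0.0137
```

Run:
```python
from h import *
for n in("side","top"):
    p,d=vision.camera(n);W=cloud(n,d); c=p[:,:,::-1];cv2.imwrite(f"pics/{n}4.png",c)
    m=(W[...,0]>.3)&(W[...,0]<.42)&(W[...,1]>.01)&(W[...,1]<.15)&(W[...,2]>.02)&(W[...,2]<.13)
    z=W[...,2][m];print(n,m.sum(),np.percentile(z,[5,50,95]))
cv2.imwrite("pics/side4z.png",cv2.resize(cv2.imread("pics/side4.png")[180:280,290:410],None,fx=5,fy=5))
```

```text
side 736 [0.02422219 0.05716224 0.12031187]
top 5 [0.05899452 0.06000836 0.06432917]
```

View pics/side4z.png

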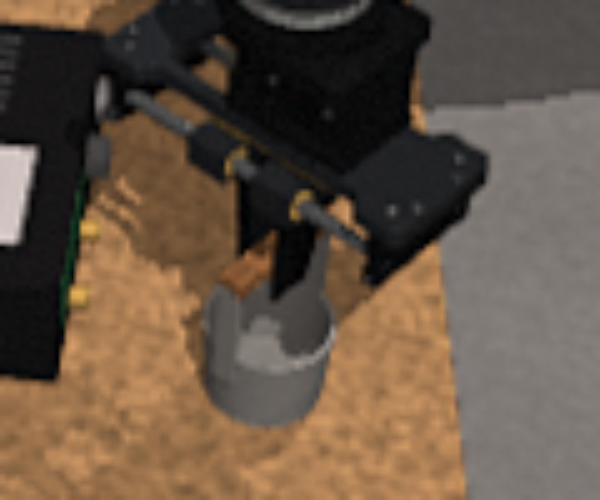

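The wrist force flipped from -3.5 to +2.3 N, so the pail is standing on the board. I release it and open fully before rising.

```bash
python3 -m inch '[{"ax":0,"ay":0,"az":0,"tx":0,"ty":0,"tz":0,"hand":20},{"ax":0,"ay":0,"az":0,"tx":0,"ty":0,"tz":0,"hand":40},{"ax":0,"ay":0,"az":0,"tx":0,"ty":0,"tz":0,"hand":60},{"ax":0,"ay":0,"az":0,"tx":0,"ty":0,"tz":0,"hand":60},{"ax":0,"ay":0,"az":0,"tx":0,"ty":0,"tz":0,"hand":60},{"ax":0,"ay":0,"az":0,"tx":0,"ty":0,"tz":0,"hand":60},{"ax":0,"ay":0,"az":0,"tx":0,"ty":0,"tz":0,"hand":60},{"ax":0,"ay":0,"az":0,"tx":0,"ty":0,"tz":0,"hand":60}]' && python3 -m inch '[{"ax":0,"ay":0,"az":0,"tx":-10,"ty":0,"tz":0,"hand":60},{"ax":0,"ay":0,"az":0,"tx":-20,"ty":0,"tz":0,"hand":60},{"ax":0,"ay":0,"az":0,"tx":-30,"ty":0,"tz":0,"hand":60},{"ax":0,"ay":0,"az":0,"tx":-30,"ty":0,"tz":0,"hand":60},{"ax":0,"ay":0,"az":0,"tx":-30,"ty":0,"tz":0,"hand":60},{"ax":0,"ay":0,"az":0,"tx":0,"ty":0,"tz":0,"hand":60},{"ax":0,"ay":0,"az":0,"tx":0,"ty":0,"tz":0,"hand":60}]'
python3 - <<'E'
from h import *
for n in("side","top"):
    p,d=vision.camera(n);np.save(f"pics/{n}5_d.npy",d); c=p[:,:,::-1];cv2.imwrite(f"pics/{n}5.png",c)
E
```

```text
time: 8.25
ee_pos: [0.3646, 0.0798, 0.1156]
eef_rot: [[-0.0, 0.676, 0.737], [0.0, 0.737, -0.676], [-1.0, 0.0, -0.0]]
ft_force: [-0.3, 0.4, 0.0]
finger_gap: 0.0583
time: 8.83
ee_pos: [0.3658, 0.0799, 0.2388]
eef_rot: [[0.006, 0.676, 0.737], [0.0, 0.737, -0.676], [-1.0, 0.004, 0.004]]
ft_force: [-0.5, -0.0, -0.7]
finger_gap: 0.0599
```

View pics/side5.png

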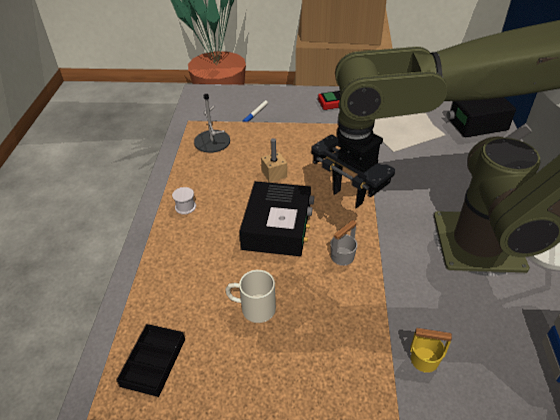

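View pics/top5.png

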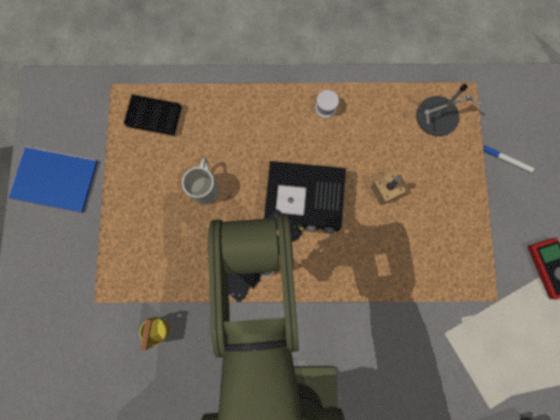

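The pail stands upright at (344,247) in the side view. The hole shows at (282,217) in the side view and (291,200) in the top view. I'll measure the hole, plate and probe precisely.

Run:
```python
from h import *
for n,(r0,r1,c0,c1) in {"side":(195,240,255,310),"top":(175,225,265,315)}.items():
    im=cv2.imread(f"pics/{n}5.png");g=im.max(2)
    hs=cv2.cvtColor(im,cv2.COLOR_BGR2HSV)
    m=np.zeros_like(g);sub=((hs[...,1]<60)&(g>120)).astype(np.uint8)[r0:r1,c0:c1];m[r0:r1,c0:c1]=sub*255
    cs,_=cv2.findContours(m,cv2.RETR_EXTERNAL,cv2.CHAIN_APPROX_NONE);c=max(cs,key=cv2.contourArea)
    fill=np.zeros_like(m);cv2.drawContours(fill,[c],-1,255,-1)
    pts=c[:,0,:].astype(float)
    W=np.array([plane(n,*p,0.08)[:2] for p in pts],dtype=np.float32)
    print(n,"plate rect",cv2.minAreaRect(W))
    er=cv2.erode(fill,np.ones((5,5)))
    med=np.median(g[er>0]);w=np.where(er>0,np.clip(med-20-g.astype(float),0,None),0)
    v,u=np.mgrid[:420,:560];uc,vc=(w*u).sum()/w.sum(),(w*v).sum()/w.sum()
    print(" hole",uc,vc,(w>0).sum(),plane(n,uc,vc,.08))
    D=np.load(f"pics/{n}5_d.npy");P=cloud(n,D)
    k=er>0;print(" plate z",np.median(P[k][:,2]))
    # probe refine : dark pixels
cv2.imwrite("pics/c5.png",np.hstack([cv2.resize(cv2.imread("pics/side5.png")[190:245,250:315],(390,330)),cv2.resize(cv2.imread("pics/top5.png")[172:227,260:325],(390,330))]))
```

```text
side plate rect ((0.5221947431564331, 0.01390848495066166), (0.07237673550844193, 0.06981402635574341), 84.28321838378906)
 hole 281.64179104477614 217.65671641791045 25 [0.52178035 0.0152091  0.08      ]
 plate z 0.08041392459238883
top plate rect ((0.5232805013656616, 0.012315178290009499), (0.07113632559776306, 0.07144086807966232), 84.09789276123047)
 hole 290.34515890613454 199.53954175905395 38 [0.52344254 0.0128562  0.08      ]
 plate z nan
```

View pics/c5.png

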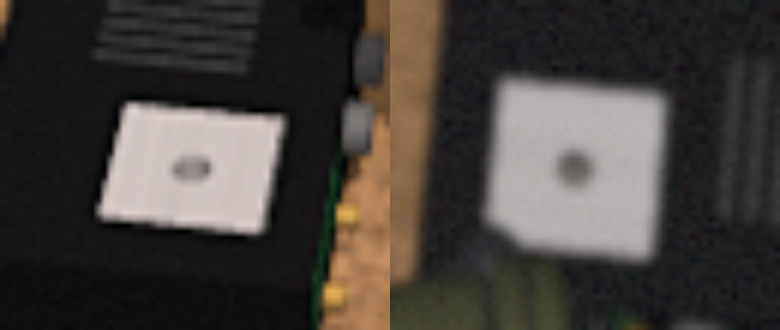

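The hole estimates agree within 2 mm, at about (0.5225, 0.013). The probe is at about (0.561, -0.2465). I move over the probe.

```bash
python3 -m inch '[{"ax":0,"ay":0,"az":0,"tx":0,"ty":-11,"tz":36.4,"hand":60},{"ax":0,"ay":0,"az":0,"tx":0,"ty":-11,"tz":36.4,"hand":60},{"ax":0,"ay":0,"az":0,"tx":0,"ty":-11,"tz":36.4,"hand":60},{"ax":0,"ay":0,"az":0,"tx":0,"ty":-11,"tz":36.4,"hand":60},{"ax":0,"ay":0,"az":0,"tx":0,"ty":-11,"tz":36.4,"hand":60},{"ax":0,"ay":0,"az":0,"tx":0,"ty":-11,"tz":36.4,"hand":60},{"ax":0,"ay":0,"az":0,"tx":0,"ty":-11,"tz":36.4,"hand":60},{"ax":0,"ay":0,"az":0,"tx":0,"ty":-11,"tz":36.4,"hand":60}]'
python3 -m inch '[{"ax":0,"ay":0,"az":0,"tx":0,"ty":-11,"tz":36.4,"hand":60},{"ax":0,"ay":0,"az":0,"tx":0,"ty":-10,"tz":36.4,"hand":60},{"ax":0,"ay":0,"az":0,"tx":0,"ty":0,"tz":0,"hand":60},{"ax":0,"ay":0,"az":0,"tx":0,"ty":0,"tz":0,"hand":60},{"ax":0,"ay":0,"az":0,"tx":0,"ty":0,"tz":0,"hand":60},{"ax":0,"ay":0,"az":0,"tx":0,"ty":0,"tz":0,"hand":60}]'
python3 - <<'E'
from h import *
from plant import telemetry
s=telemetry.read_state();R=np.array(s["eef_rot"]);print(R.T@(np.array([.561,-.2465,.110])-s["ee_pos"])*1000)
p,d=vision.camera("top");W=cloud("top",d);cv2.imwrite("pics/top6.png",p[:,:,::-1])
m=(W[...,0]>.3)&(W[...,0]<.42)&(W[...,1]>.01)&(W[...,1]<.15)&(W[...,2]>.095)&(W[...,2]<.13)
P=W[m];print("pail bar",m.sum(),P.mean(0),np.percentile(P[:,2],95),cv2.minAreaRect(P[:,:2].astype(np.float32)))
p,d=vision.camera("side");cv2.imwrite("pics/side6.png",p[:,:,::-1])
E
```

```text
time: 9.6
ee_pos: [0.5194, -0.1834, 0.2333]
eef_rot: [[-0.004, 0.676, 0.737], [0.002, 0.737, -0.676], [-1.0, -0.001, -0.004]]
ft_force: [0.7, 0.4, 0.3]
finger_gap: 0.0599
time: 10.1
ee_pos: [0.5584, -0.2453, 0.2348]
eef_rot: [[-0.002, 0.675, 0.738], [0.001, 0.738, -0.675], [-1.0, -0.0, -0.002]]
ft_force: [0.9, -0.1, -0.1]
finger_gap: 0.0603
[124.80976349   0.90551381   2.9740137 ]
pail bar 170 [0.36276047 0.07838267 0.11685086] 0.11935823877806798 ((0.36326807737350464, 0.07880986481904984), (0.07043839991092682, 0.013825167901813984), 47.660335540771484)
```

View pics/side6.png

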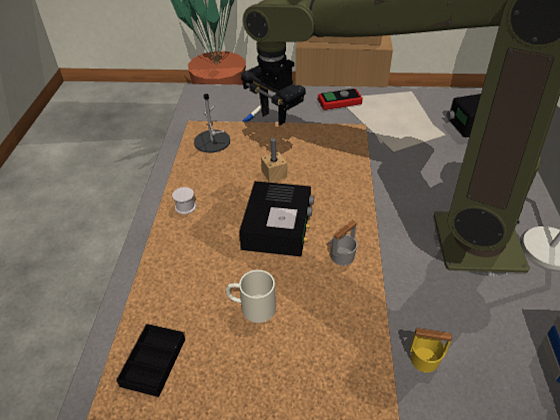

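The pail is upright (bar level, top at about 0.117). Now I descend over the probe.

```bash
python3 -m inch '[{"ax":0,"ay":0,"az":0,"tx":20,"ty":1,"tz":3,"hand":60},{"ax":0,"ay":0,"az":0,"tx":25,"ty":0,"tz":0,"hand":60},{"ax":0,"ay":0,"az":0,"tx":25,"ty":0,"tz":0,"hand":60},{"ax":0,"ay":0,"az":0,"tx":25,"ty":0,"tz":0,"hand":60},{"ax":0,"ay":0,"az":0,"tx":20,"ty":0,"tz":0,"hand":60},{"ax":0,"ay":0,"az":0,"tx":8,"ty":0,"tz":0,"hand":60},{"ax":0,"ay":0,"az":0,"tx":0,"ty":0,"tz":0,"hand":60},{"ax":0,"ay":0,"az":0,"tx":0,"ty":0,"tz":0,"hand":60}]'
python3 - <<'E'
from h import *
for n in("side","top"):
    p,d=vision.camera(n); c=p[:,:,::-1];cv2.imwrite(f"pics/{n}7.png",c)
cv2.imwrite("pics/c7.png",np.hstack([cv2.resize(cv2.imread("pics/side7.png")[100:190,225:325],(400,360)),cv2.resize(cv2.imread("pics/top7.png")[142:232,340:440],(400,360))]))
E
```

```text
time: 10.87
ee_pos: [0.5623, -0.2475, 0.1135]
eef_rot: [[0.001, 0.675, 0.738], [-0.0, 0.738, -0.675], [-1.0, 0.0, 0.001]]
ft_force: [0.7, -0.8, 0.3]
finger_gap: 0.0603
```

View pics/c7.png

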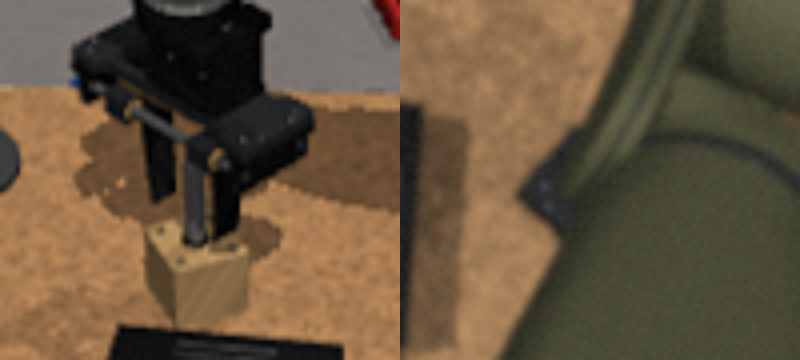

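The probe handle, at about (195,200) in the left crop, sits between the fingers. I close softly first, then firmly.

```bash
python3 -m inch '[{"ax":0,"ay":0,"az":0,"tx":2,"ty":0,"tz":-0.5,"hand":8},{"ax":0,"ay":0,"az":0,"tx":0,"ty":0,"tz":0,"hand":8},{"ax":0,"ay":0,"az":0,"tx":0,"ty":0,"tz":0,"hand":8},{"ax":0,"ay":0,"az":0,"tx":0,"ty":0,"tz":0,"hand":8},{"ax":0,"ay":0,"az":0,"tx":0,"ty":0,"tz":0,"hand":8},{"ax":0,"ay":0,"az":0,"tx":0,"ty":0,"tz":0,"hand":8},{"ax":0,"ay":0,"az":0,"tx":0,"ty":0,"tz":0,"hand":8},{"ax":0,"ay":0,"az":0,"tx":0,"ty":0,"tz":0,"hand":8}]' 12; python3 -m inch '[{"ax":0,"ay":0,"az":0,"tx":0,"ty":0,"tz":0,"hand":8},{"ax":0,"ay":0,"az":0,"tx":0,"ty":0,"tz":0,"hand":8},{"ax":0,"ay":0,"az":0,"tx":0,"ty":0,"tz":0,"hand":8},{"ax":0,"ay":0,"az":0,"tx":0,"ty":0,"tz":0,"hand":8}]' 40
```

```text
time: 11.63
ee_pos: [0.5618, -0.2476, 0.1107]
eef_rot: [[0.0, 0.676, 0.737], [-0.0, 0.737, -0.676], [-1.0, -0.0, 0.0]]
ft_force: [-1.2, -0.8, 0.3]
finger_gap: 0.016
time: 11.97
ee_pos: [0.5618, -0.2475, 0.1107]
eef_rot: [[0.0, 0.676, 0.737], [-0.0, 0.737, -0.676], [-1.0, 0.0, 0.0]]
ft_force: [0.7, -1.0, 0.3]
finger_gap: 0.0157
```

Gripped at 16 mm, the handle diameter. I lift 95 mm; the tip is then 95.7 mm below the TCP.

```bash
python3 -m inch '[{"ax":0,"ay":0,"az":0,"tx":-8,"ty":0,"tz":0,"hand":8},{"ax":0,"ay":0,"az":0,"tx":-15,"ty":0,"tz":0,"hand":8},{"ax":0,"ay":0,"az":0,"tx":-20,"ty":0,"tz":0,"hand":8},{"ax":0,"ay":0,"az":0,"tx":-20,"ty":0,"tz":0,"hand":8},{"ax":0,"ay":0,"az":0,"tx":-20,"ty":0,"tz":0,"hand":8},{"ax":0,"ay":0,"az":0,"tx":-12,"ty":0,"tz":0,"hand":8},{"ax":0,"ay":0,"az":0,"tx":0,"ty":0,"tz":0,"hand":8},{"ax":0,"ay":0,"az":0,"tx":0,"ty":0,"tz":0,"hand":8}]'
python3 - <<'E'
from h import *
from plant import telemetry
s=telemetry.read_state();R=np.array(s["eef_rot"]);print(R.T@(np.array([.5225,.013,.2])-s["ee_pos"])*1000)
p,d=vision.camera("side"); c=p[:,:,::-1];cv2.imwrite("pics/side8.png",c)
cv2.imwrite("pics/c8.png",cv2.resize(c[70:190,200:340],None,fx=5,fy=5))
E
```

```text
time: 12.63
ee_pos: [0.562, -0.2476, 0.2063]
eef_rot: [[0.001, 0.676, 0.737], [-0.001, 0.737, -0.676], [-1.0, 0.0, 0.001]]
ft_force: [-0.6, -0.0, -1.4]
finger_gap: 0.0157
[   6.12391928  165.42586623 -205.20148969]
```

View pics/c8.png

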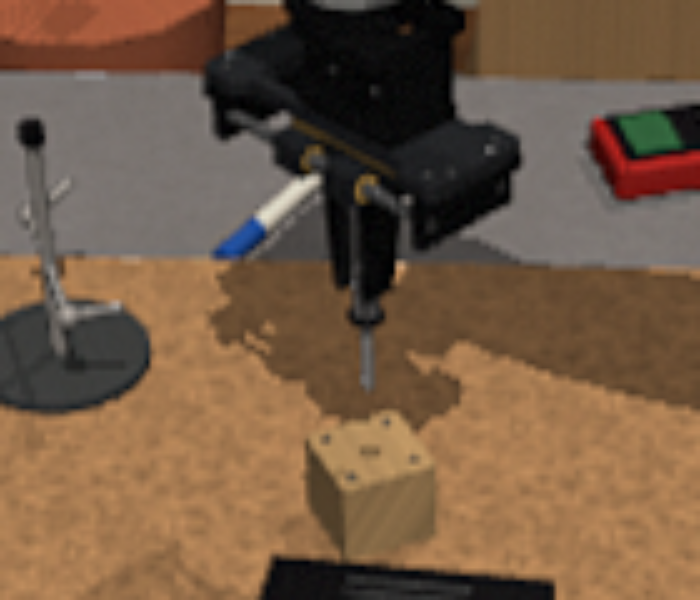

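The probe hangs straight and clear of the block, tip at about (367,388) in the crop. I carry it over the hole with the tip at z≈0.11.

```bash
python3 -m inch '[{"ax":0,"ay":0,"az":0,"tx":0,"ty":10,"tz":-13,"hand":8},{"ax":0,"ay":0,"az":0,"tx":0,"ty":20,"tz":-25,"hand":8},{"ax":0,"ay":0,"az":0,"tx":0,"ty":25,"tz":-31,"hand":8},{"ax":0,"ay":0,"az":0,"tx":0,"ty":25,"tz":-31,"hand":8},{"ax":0,"ay":0,"az":0,"tx":0,"ty":25,"tz":-31,"hand":8},{"ax":0,"ay":0,"az":0,"tx":0,"ty":25,"tz":-31,"hand":8},{"ax":0,"ay":0,"az":0,"tx":0,"ty":20,"tz":-25,"hand":8},{"ax":0,"ay":0,"az":0,"tx":0,"ty":15.5,"tz":-18,"hand":8}]'
python3 -m inch '[{"ax":0,"ay":0,"az":0,"tx":0,"ty":0,"tz":0,"hand":8},{"ax":0,"ay":0,"az":0,"tx":0,"ty":0,"tz":0,"hand":8},{"ax":0,"ay":0,"az":0,"tx":0,"ty":0,"tz":0,"hand":8},{"ax":0,"ay":0,"az":0,"tx":0,"ty":0,"tz":0,"hand":8}]'
python3 - <<'E'
from h import *
from plant import telemetry
s=telemetry.read_state();R=np.array(s["eef_rot"]);print(R.T@(np.array([.5225,.013,.2])-s["ee_pos"])*1000)
for n in("side","top"):
    p,d=vision.camera(n); np.save(f"pics/{n}9_d.npy",d);cv2.imwrite(f"pics/{n}9.png",p[:,:,::-1])
    print(n,proj(n,np.array(s["ee_pos"])-[0,0,.0957]))
cv2.imwrite("pics/c9.png",np.hstack([cv2.resize(cv2.imread("pics/side9.png")[170:250,240:320],(400,400)),cv2.resize(cv2.imread("pics/top9.png")[160:240,250:330],(400,400))]))
E
```

```text
time: 13.35
ee_pos: [0.5202, 0.0163, 0.2037]
eef_rot: [[-0.004, 0.674, 0.738], [0.001, 0.738, -0.674], [-1.0, -0.002, -0.003]]
ft_force: [0.9, 0.7, -0.8]
finger_gap: 0.0151
time: 13.68
ee_pos: [0.5222, 0.0123, 0.205]
eef_rot: [[-0.001, 0.677, 0.736], [-0.0, 0.736, -0.677], [-1.0, -0.001, -0.001]]
ft_force: [-0.4, -0.4, -0.8]
finger_gap: 0.0154
[ 4.95630603  0.7175911  -0.24238724]
side [281.37364079 208.71741638]
top [290.81266433 197.59227301]
```

View pics/c9.png

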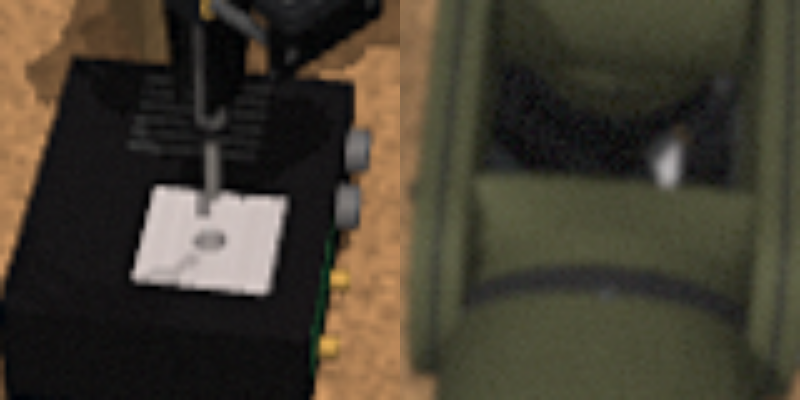

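Run:
```python
from h import *
from plant import telemetry
s=telemetry.read_state();e=np.array(s["ee_pos"])
im=cv2.imread("pics/side9.png")
for h in(.0957,.0457,.0417,.02,0):print(h,proj("side",e-[0,0,h]).round(1))
print("hole",proj("side",[.5225,.013,.08]))
c=cv2.resize(im[175:235,255:310],None,fx=10,fy=10,interpolation=cv2.INTER_NEAREST)
for h in(.0957,.0457,.02):
    q=(proj("side",e-[0,0,h])-[255,175])*10+5;cv2.circle(c,tuple(int(x) for x in q),4,(0,0,255),-1)
q=(proj("side",[.5225,.013,.08])-[255,175])*10+5;cv2.circle(c,tuple(int(x) for x in q),4,(0,255,0),-1)
cv2.imwrite("pics/c9b.png",c)
W=cloud("side",np.load("pics/side9_d.npy"))
for v in range(188,216,2):
    r=W[v,270:292];m=(r[:,2]>.09)&(r[:,1]<.05)&(r[:,1]>-.02)&(abs(r[:,0]-.52)<.04)
    if m.any(): print(v,270+np.nonzero(m)[0],r[m].mean(0).round(4))
```

```text
0.0957 [281.3 208.5]
0.0457 [281. 194.]
0.0417 [280.9 192.8]
0.02 [280.8 186.2]
0 [280.7 180. ]
hole [281.41212641 217.04997025]
188 [275 276 279 280 281 282 283 284 285 286 287] [0.5198 0.022  0.1883]
190 [279 280 281 282 283 284] [0.5202 0.0232 0.1829]
192 [278 279 280 281 283 284 285] [0.5208 0.0175 0.1713]
194 [278 279 280 281 282 283 284 285] [0.5207 0.0177 0.1648]
196 [279 280 281 282 283 284] [0.5206 0.022  0.162 ]
198 [280 281 282 283] [0.5211 0.0154 0.1492]
200 [280 281 282 283] [0.5214 0.0133 0.1405]
202 [281 282 283] [0.5199 0.0173 0.1374]
204 [281 282 283] [0.5201 0.0158 0.1292]
206 [281 282 283] [0.5203 0.0148 0.1212]
208 [281 282 283] [0.5203 0.0161 0.1155]
```

View pics/c9b.png

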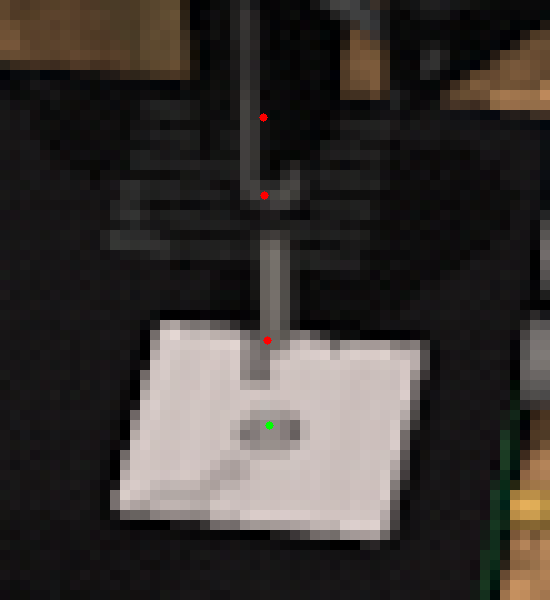

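In the side view the shaft tip is at (282,209). It sits about 1–2 mm toward -x and -y of the hole at (281.5,217.5), relative to what the same camera gives for the hole. The dark patch below the shaft is its reflection on the plate. I correct that and come down to just above the plate.

```bash
python3 -m inch '[{"ax":0,"ay":0,"az":0,"tx":8,"ty":2.2,"tz":0.5,"hand":8},{"ax":0,"ay":0,"az":0,"tx":8,"ty":0,"tz":0,"hand":8},{"ax":0,"ay":0,"az":0,"tx":5,"ty":0,"tz":0,"hand":8},{"ax":0,"ay":0,"az":0,"tx":0,"ty":0,"tz":0,"hand":8},{"ax":0,"ay":0,"az":0,"tx":0,"ty":0,"tz":0,"hand":8},{"ax":0,"ay":0,"az":0,"tx":0,"ty":0,"tz":0,"hand":8}]'
python3 - <<'E'
from h import *
from plant import telemetry
s=telemetry.read_state();e=np.array(s["ee_pos"]);print("tip z",e[2]-.0957)
p,d=vision.camera("side");im=np.ascontiguousarray(p[:,:,::-1]);cv2.imwrite("pics/side10.png",im)
c=cv2.resize(im[175:235,255:310],None,fx=10,fy=10,interpolation=cv2.INTER_NEAREST)
q=(proj("side",e-[0,0,.0957])-[255,175])*10+5;cv2.circle(c,tuple(int(x) for x in q),4,(0,0,255),-1)
cv2.imwrite("pics/c10.png",c)
W=cloud("side",d)
for v in range(200,220):
    r=W[v,270:292];m=(r[:,2]>.086)&(r[:,1]<.05)&(r[:,1]>-.02)&(abs(r[:,0]-.52)<.04)
    if m.any(): print(v,270+np.nonzero(m)[0],r[m].mean(0).round(4))
E
```

```text
time: 14.28
ee_pos: [0.5243, 0.0142, 0.1846]
eef_rot: [[-0.0, 0.676, 0.737], [0.0, 0.737, -0.676], [-1.0, -0.0, -0.0]]
ft_force: [0.1, 0.0, 0.3]
finger_gap: 0.0156
tip z 0.08888185229477082
200 [277 278 279 280 281 282 283 284] [0.5234 0.0198 0.1464]
201 [277 278 279 280 281 282 283 284] [0.5234 0.0207 0.1439]
202 [277 278 279 280 281 282 283 284] [0.5233 0.0229 0.1425]
203 [279 280 281 282] [0.5231 0.0257 0.1418]
204 [280 281 282] [0.5224 0.0191 0.1321]
205 [280 281 282] [0.5225 0.0183 0.1279]
206 [280 281 282] [0.5226 0.0185 0.1247]
207 [280 281 282] [0.5224 0.0217 0.1242]
208 [280 281 282] [0.5226 0.0191 0.1182]
209 [280 281 282] [0.5228 0.0174 0.1131]
210 [280 281 282] [0.523  0.016  0.1082]
211 [280 281 282] [0.5228 0.0194 0.108 ]
212 [280 281 282] [0.523  0.0173 0.1024]
213 [280 281 282] [0.5228 0.0202 0.1016]
214 [280 281 282] [0.5229 0.0198 0.0977]
215 [280 281] [0.5242 0.0204 0.0946]
```

View pics/c10.png

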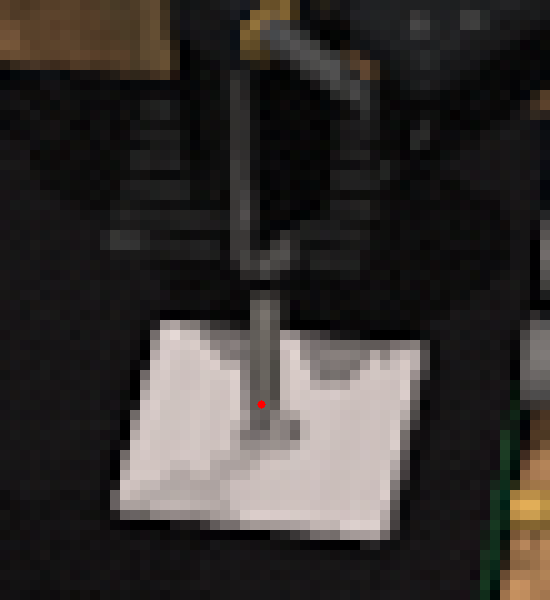

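The shaft points into the hole, perhaps 1 mm too far to +x. I make a small correction and enter slowly.

```bash
python3 -m inch '[{"ax":0,"ay":0,"az":0,"tx":2,"ty":-0.9,"tz":-0.2,"hand":8},{"ax":0,"ay":0,"az":0,"tx":3,"ty":0,"tz":0,"hand":8},{"ax":0,"ay":0,"az":0,"tx":3,"ty":0,"tz":0,"hand":8},{"ax":0,"ay":0,"az":0,"tx":3,"ty":0,"tz":0,"hand":8},{"ax":0,"ay":0,"az":0,"tx":3,"ty":0,"tz":0,"hand":8},{"ax":0,"ay":0,"az":0,"tx":0,"ty":0,"tz":0,"hand":8},{"ax":0,"ay":0,"az":0,"tx":0,"ty":0,"tz":0,"hand":8}]'
```

```text
time: 14.92
ee_pos: [0.5234, 0.0138, 0.1702]
eef_rot: [[-0.001, 0.676, 0.737], [0.0, 0.737, -0.676], [-1.0, -0.0, -0.001]]
ft_force: [-0.3, 0.8, -0.8]
finger_gap: 0.0152
```

The tip is at 0.0745, below the mouth, with no contact force, so it's in the hole. I go deeper.

```bash
python3 -m inch '[{"ax":0,"ay":0,"az":0,"tx":3,"ty":0,"tz":0,"hand":8},{"ax":0,"ay":0,"az":0,"tx":4,"ty":0,"tz":0,"hand":8},{"ax":0,"ay":0,"az":0,"tx":4,"ty":0,"tz":0,"hand":8},{"ax":0,"ay":0,"az":0,"tx":4,"ty":0,"tz":0,"hand":8},{"ax":0,"ay":0,"az":0,"tx":3,"ty":0,"tz":0,"hand":8},{"ax":0,"ay":0,"az":0,"tx":0,"ty":0,"tz":0,"hand":8},{"ax":0,"ay":0,"az":0,"tx":0,"ty":0,"tz":0,"hand":8}]'
```

```text
time: 15.5
ee_pos: [0.5234, 0.0138, 0.1523]
eef_rot: [[-0.001, 0.676, 0.737], [0.0, 0.737, -0.676], [-1.0, -0.0, -0.001]]
ft_force: [-0.3, 0.2, -0.5]
finger_gap: 0.0155
```

```bash
python3 -m inch '[{"ax":0,"ay":0,"az":0,"tx":2,"ty":0,"tz":0,"hand":8},{"ax":0,"ay":0,"az":0,"tx":2,"ty":0,"tz":0,"hand":8},{"ax":0,"ay":0,"az":0,"tx":2,"ty":0,"tz":0,"hand":8},{"ax":0,"ay":0,"az":0,"tx":0,"ty":0,"tz":0,"hand":8},{"ax":0,"ay":0,"az":0,"tx":0,"ty":0,"tz":0,"hand":8},{"ax":0,"ay":0,"az":0,"tx":0,"ty":0,"tz":0,"hand":8}]' 50
```

```text
time: 16.0
ee_pos: [0.5238, 0.0138, 0.1471]
eef_rot: [[0.001, 0.676, 0.737], [-0.0, 0.737, -0.676], [-1.0, 0.0, 0.0]]
ft_force: [-0.2, 0.3, 1.6]
finger_gap: 0.0158
```

Contact with the button at tip z≈0.0514 (expected 0.052), about 2 N. Now I push about 7 mm further.

```bash
python3 -m inch '[{"ax":0,"ay":0,"az":0,"tx":2,"ty":0,"tz":0,"hand":8},{"ax":0,"ay":0,"az":0,"tx":2,"ty":0,"tz":0,"hand":8},{"ax":0,"ay":0,"az":0,"tx":2,"ty":0,"tz":0,"hand":8},{"ax":0,"ay":0,"az":0,"tx":1,"ty":0,"tz":0,"hand":8},{"ax":0,"ay":0,"az":0,"tx":0,"ty":0,"tz":0,"hand":8},{"ax":0,"ay":0,"az":0,"tx":0,"ty":0,"tz":0,"hand":8},{"ax":0,"ay":0,"az":0,"tx":0,"ty":0,"tz":0,"hand":8},{"ax":0,"ay":0,"az":0,"tx":0,"ty":0,"tz":0,"hand":8}]'
```

```text
time: 16.67
ee_pos: [0.5238, 0.0137, 0.14]
eef_rot: [[0.001, 0.676, 0.737], [-0.0, 0.737, -0.676], [-1.0, 0.0, 0.001]]
ft_force: [0.2, 0.0, 5.2]
finger_gap: 0.0154
```

```bash
python3 -m inch '[{"ax":0,"ay":0,"az":0,"tx":1,"ty":0,"tz":0,"hand":8},{"ax":0,"ay":0,"az":0,"tx":0,"ty":0,"tz":0,"hand":8},{"ax":0,"ay":0,"az":0,"tx":0,"ty":0,"tz":0,"hand":8},{"ax":0,"ay":0,"az":0,"tx":0,"ty":0,"tz":0,"hand":8},{"ax":0,"ay":0,"az":0,"tx":0,"ty":0,"tz":0,"hand":8}]'
python3 - <<'E'
from h import *
from plant import telemetry
D0=np.load("pics/side0_d.npy")
f=[]
for i in range(4):
    p,d=vision.camera("side");s=telemetry.read_state();f.append([s["ft_force"][2],s["ee_pos"][2],s["finger_gap"]])
print(np.array(f).round(4))
cv2.imwrite("pics/side11.png",p[:,:,::-1])
A,B=cloud("side",D0),cloud("side",d)
for nm,(x0,x1,y0,y1,z0,z1) in {"mug":(.5,.63,.18,.32,.1,.11),"reel":(.75,.86,-.14,-.04,.05,.065)}.items():
    for W in(A,B):
        m=(W[...,0]>x0)&(W[...,0]<x1)&(W[...,1]>y0)&(W[...,1]<y1)&(W[...,2]>z0)&(W[...,2]<z1);print(nm,W[m].mean(0).round(3))
W=B;m=(W[...,0]>.3)&(W[...,0]<.42)&(W[...,1]>.01)&(W[...,1]<.15)&(W[...,2]>.095)&(W[...,2]<.13);print("pail",m.sum(),W[m].mean(0),W[m].max(0))
E
```

```text
time: 17.08
ee_pos: [0.5239, 0.0138, 0.1393]
eef_rot: [[0.001, 0.676, 0.737], [-0.0, 0.737, -0.676], [-1.0, 0.001, 0.001]]
ft_force: [-1.6, 0.7, 7.2]
finger_gap: 0.0154
[[7.3787 0.1393 0.0155]
 [6.7497 0.1393 0.0154]
 [7.8699 0.1393 0.0155]
 [6.6778 0.1394 0.0159]]
mug [0.564 0.251 0.105]
mug [0.564 0.251 0.105]
reel [ 0.805 -0.087  0.06 ]
reel [ 0.805 -0.087  0.06 ]
pail 192 [0.36518814 0.08391511 0.113365  ] [0.39187409 0.11121287 0.12170485]
```

View pics/side11.png

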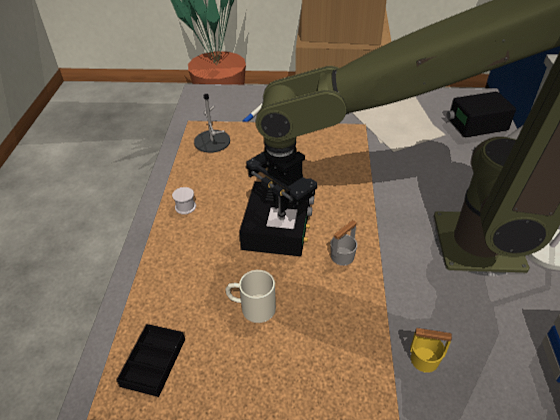

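The probe stands in the hole at (282,213) and the pail is upright at (344,247). Mug and reel haven't moved. The push has risen past 6 N with the tip about 8 mm below first contact, so the button is fully down.

```bash
python3 -c "
from plant import ticket;print(ticket.sign_off())"
```

```text
the job is handed in; nothing more can be done
None
```

I lifted the pail off the supply and set it down upright on the board in front of it. I then pulled the probe from its block, put it through the reset hole and handed the job in with the probe still gripped and holding the button down. The sign-off gave no verdict, and I finished at about 17 s of the 64 s allowed.

My last checks before handing in:
- **Button:** the push was about 7 N upward with the tip at z ≈ 0.0436. That is about 8 mm below where it should first touch, so the button appears fully down.
- **Grip:** the finger gap was 15–16 mm on the 16 mm handle, with the grip force set to 50 N.
- **Pail:** its handle bar is at about (0.365, 0.08) with its top near z 0.117, close to the 0.116 expected. It is clear of the supply and about 0.2 m from its centre.
- **Mug and reel:** neither has moved, to the millimetre, from the first picture.

**What disagreed:** the two cameras and the arm differed by 1–2 mm on the hole's position. I corrected for this using the shaft and hole in the same side view, and the probe went in without touching the rim. No check failed. The button's travel is worked out from the arm's position and the force, since the button can't be seen.

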